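# Sweep the loose clamping parts into the empty drawer tray

### The arm

A 7-joint arm with a two-finger parallel gripper is mounted at the origin on the work surface. World frame = base frame: x ahead of the robot, y to its left, z up, the work surface at z = 0. Lengths are in m, angles in rad, forces in N, time in s.
With the tool pointing down it reaches from about 0.4 to 0.85 m from the base axis. Payload 4.5 kg.
Tool frame: the origin (TCP) lies at the very end of the fingers, on their centre line; the grasp point (between the pads) lies 19 mm behind it; z points along the fingers, x is the direction in which the jaws open and shut, and the axes are right-handed (so a half turn about z gives the same grasp; the last joint's range is limited). The gripper opens to 85 mm and grips with 20 to 120 N. Pads are 22 mm wide; open, the fingers measure 114 mm over their backs; the gripper's body (76 mm by 85 mm) begins 54 mm behind the grasp point. The pads swing forward as they close: fully open they stand 13 mm farther back than shut.
Start: joints at [1.368, 0.689, -0.195, 1.565, 0.157, 0.902, -0.215], TCP at [0.147, -0.608, 0.231] pointing down, gripper open.
Joint ranges: [-3.01, 3.01], [-0.46, 2.08], [-1.47, 1.51], [0.13, 2.56], [-1, 4.14], [0.04, 2.09], [-2.66, 2.66]. Speed limits (rad/s): [2.57, 2.57, 3.14, 3.14, 3.14, 3.14, 3.14].

### API

Orientations are given as a rotation vector (axis times angle).
In Python, from cell import manip gives the robot as it stands.
- The arm moves only by the shell command python3 -m jog 'ROWS' [FORCE]. ROWS is JSON, one flat list of numbers, 5 for each row, row after row: the shift along the tool's x, y, z as a fraction of full scale, then the turn about the tool's z as a fraction of full scale, then the closure, from 0 (fully open) to 1 (shut). A call has 1 to 10 rows; each row is the pose to reach, as a shift and turn from the pose commanded when the call began, along the tool's axes at that moment, turning the shorter way round; what a row does not reach only later rows make up. Full scale, the value 1, is 500 mm for a shift and pi rad for a turn. A row lasts 1/12 s, in which the tool goes at most 41.7 mm and 7.16 degrees, less where a joint would pass 70% of its speed; a pose out of reach is approached as far as the arm can. A call with a number of a shift or a turn outside -1 to 1 is refused whole. A call with a gripper value outside its range is refused whole. The fingers move at their own pace and stop on an object; FORCE is the grip in N (left out, the last holds). Time passes only in rows, so rows that repeat a pose let the fingers close. It gives the time, the measured TCP pose, the force and the opening at its end, in the units of the state.
- manip.state(): the state, without advancing time (a new reading comes with each control period).
- manip.grab_frame(name): name is "scene" or "side" or "wrist"; returns a dict with "image" (400x640x3 uint8, blue, green, red), "depth" (400x640 float32, m along the optical axis (not along the pixel's ray), 0 where there is no reading), "mtx" (3x3 intrinsics, pixels), "k1" (the pictures are not rectified: a ray, as slopes to the right and down, at radius r is drawn at 1 + k1 r^2 times it, then the intrinsics apply), "rvec" (rotation vector, rad) and "tvec" (3), from world to camera coordinates, as OpenCV has them. Camera axes: x right, y down, z forward; pixel columns grow to the right and rows downward; lengths in m; the calibration is good to about 2 mm. A picture is of the moment at which its call begins.
- manip.hand_in(): hands the job in, once; it reports no verdict.
The state is a dict: "t": time; "qpos": joint angles; "qd": joint speeds; "effort": joint torques, N m; "ee_pos": TCP position; "tool_rot": TCP orientation; "force": force on the tool from outside, world axes, zero at the start; "ft_torque": the same for the moment, N m; "grip_width": finger opening in m.
Only numpy, scipy, OpenCV 4.12 (cv2) and the standard library are available. Lean on these libraries where they do the work, as an engineer would, in place of code of your own. Each camera call takes 0.05 s, during which the arm holds its last target. There are 200 camera calls.

### The job

Three loose clamping parts lie on the bench: a dark T-slot nut, a brass-coloured hex nut and a bright square plate washer. With your fingertips, sweep all three over the bench into the empty tray, the one with the round blue mat and not the one with the slotted disc, until each lies flat and wholly inside its mouth. Slide them steadily, never lift or flick them, and leave everything else on the bench where it stands.

Things in the scene. Friction and masses are not known exactly. Their poses are not given: they have to be found in the camera images.
- tnut: dark steel T-slot nut, base 36 (its x) x 28 (its y) x 9 mm with a 17 mm wide rib along x on top, 16 mm high in all, about 0.09 kg. Lies flat on the bench. Origin at the centre of its underside, z up.
- hexnut: large brass-coloured hexagonal nut, 36 mm across flats, 42 mm across corners, 18 mm high, about 0.10 kg; two of its flats face +-x. Lies flat on the bench. Origin at the centre of its underside, z up.
- plate: bright steel square plate washer, 40 x 40 x 12 mm with a dark bore, about 0.13 kg; sides along its x and y. Lies flat on the bench. Origin at the centre of its underside, z up.
- mat: thin round blue mat, 96 mm across and 1 mm thick, flush with the floor (parts slide over it); it lies about the middle of the empty tray, either the left or the right one, and so marks the tray to fill. Fixed. Origin at its centre.
- tray_left: white metal tray fixed to the bench, to the left (+y). Origin: bench level, middle of its floor; z up. Back and two side walls 30 mm high, 4 thick; inner faces at x = +56 and y = +-80 mm. The whole -x side is the open mouth, at x = -60 mm, no sill: the floor is flush with the bench. Sweep in along +x. It stands obliquely, mouth towards the robot's centre line (yaw 0.6 to 0.95 rad either way).
- tray_right: white metal tray fixed to the bench, to the right (-y). Origin: bench level, middle of its floor; z up. Back and two side walls 30 mm high, 4 thick; inner faces at x = +56 and y = +-80 mm. The whole -x side is the open mouth, at x = -60 mm, no sill: the floor is flush with the bench. Sweep in along +x. It stands obliquely, mouth towards the robot's centre line (yaw 0.6 to 0.95 rad either way).
- disc: slotted round steel disc, 96 mm across, 26 mm high, 1.3 kg, lying about the middle of the other tray, the one not to be used. A bystander: leave it alone. Loose. Origin at the centre of its underside, z up.
- tube: blue plastic tool tube with hexagonal cap, standing upright between the trays, 46 mm across the cap's corners, 90 mm high. A bystander: leave it alone. Loose. Origin at the centre of its underside, z up.
- collar: steel collar (short tube), 44 mm across, 26 mm high, on the near left. A bystander: leave it alone. Loose. Origin at the centre of its underside, z up.
- gauge: aluminium plug gauge standing upright, foot 36 mm across, 58 mm high, on the near right. A bystander: leave it alone. Loose. Origin at the centre of its underside, z up.
- brush: bench brush lying far to the right, about 0.25 m long. A bystander: leave it alone. Loose.
- octagon: dark octagonal steel plate lying far to the left, 80 mm across flats, 18 mm high. A bystander: leave it alone. Loose. Origin at the centre of its underside, z up.
Mind the look-alikes: they are no part of the job. What is shaped like the tray_right but green is not meant.

How it is judged:
At the end, for the whole second after the job is handed in: all three parts at rest (under 0.02 m/s) and flat (0.15 rad, underside below 8 mm) in the tray without the disc, between its walls and wholly past the mouth line: centre inside it by 14 mm (T-nut), 18 mm (hex nut), 20 mm (plate washer) (((horizontal distance between disc and tray_right below 0.05 m and x of tnut in the frame of tray_left between -0.046 and 0.06 m and y of tnut in the frame of tray_left between -0.08 and 0.08 m and x of hexnut in the frame of tray_left between -0.042 and 0.06 m and y of hexnut in the frame of tray_left between -0.08 and 0.08 m and x of plate in the frame of tray_left between -0.04 and 0.06 m and y of plate in the frame of tray_left between -0.08 and 0.08 m) or (horizontal distance between disc and tray_left below 0.05 m and x of tnut in the frame of tray_right between -0.046 and 0.06 m and y of tnut in the frame of tray_right between -0.08 and 0.08 m and x of hexnut in the frame of tray_right between -0.042 and 0.06 m and y of hexnut in the frame of tray_right between -0.08 and 0.08 m and x of plate in the frame of tray_right between -0.04 and 0.06 m and y of plate in the frame of tray_right between -0.08 and 0.08 m)) and height (world z) of each of tnut, hexnut, plate below 0.008 m and angle between each of tnut, hexnut, plate's own z axis and vertical below 0.15 rad and linear speed of each of tnut, hexnut, plate below 0.02 m/s); the robot touches nothing.
It fails at once if one of the three parts is lifted off the bench (its underside more than 10 mm up) (height (world z) of any of tnut, hexnut, plate above 0.01 m).
It fails at once if one of the three parts is flicked or flung (faster than 0.5 m/s) (linear speed of any of tnut, hexnut, plate above 0.5 m/s).
It fails at once if a bystander is shifted by more than 15 mm or tipped (distance of any of disc, tube, collar, gauge, brush, octagon from where it was at the start of the episode above 0.015 m or angle between any of disc, tube, collar, gauge, octagon's own z axis and vertical above 0.3 rad).
It also fails if it takes over 72 s, if anything falls off the work surface, if the arm or the gripper's body presses on something with over 40 N, if the wrist force passes 120 N, or if a joint passes its speed limit or range.

## Working session

There is one attempt and no reset: what is moved stays moved. The work goes in short steps, Python scripts to look and compute and a shell command to move; the robot and the scene stay as the last step left them, time stands still between calls to the robot, and variables do not carry over. Pictures are saved under pics/ and viewed, about 8 in all and at most 12, crops included, and the job is handed in when it is done.

```bash
ls; mkdir -p pics; cat > h.py <<'E'
import numpy as np, cv2
from cell import manip
def grab(n,save=None):
    f=manip.grab_frame(n)
    if save: cv2.imwrite('pics/'+save,f['image'])
    return f
def ray(f,uv,z):
    """pixels (N,2) -> world points on plane z"""
    uv=np.atleast_2d(np.float64(uv)); K=f['mtx']
    d=np.c_[(uv[:,0]-K[0,2])/K[0,0],(uv[:,1]-K[1,2])/K[1,1]]
    s=d.copy()
    for _ in range(20): s=d/(1+f['k1']*(s**2).sum(1,keepdims=True))
    R=cv2.Rodrigues(np.float64(f['rvec']))[0]; t=np.float64(f['tvec']).ravel()
    c=-R.T@t; w=np.c_[s,np.ones(len(s))]@R
    return c+w*((z-c[2])/w[:,2:])
E
python3 - <<'E'
from h import *
for n in ('scene','side'):
    f=grab(n,n+'1.png'); R=cv2.Rodrigues(np.float64(f['rvec']))[0]; print(n,-R.T@np.float64(f['tvec']).ravel(),f['k1'],f['mtx'][0])
s=manip.state(); print(s['t'],s['ee_pos'],s['tool_rot'],s['grip_width'])
E
```

```text
pics
scene [ 1.08004036 -0.6006083   1.1349038 ] 0.02185473207164047 [457.70878911   0.         317.91203611]
side [-0.13271277  0.74634428  1.01041697] -0.07777248594093639 [491.24109965   0.         311.42808927]
0.1 [ 0.1464306  -0.60702969  0.23056023] [-2.46765600e+00  1.94283435e+00  2.12890565e-03] 0.08540385171639207
```

View pics/scene1.png

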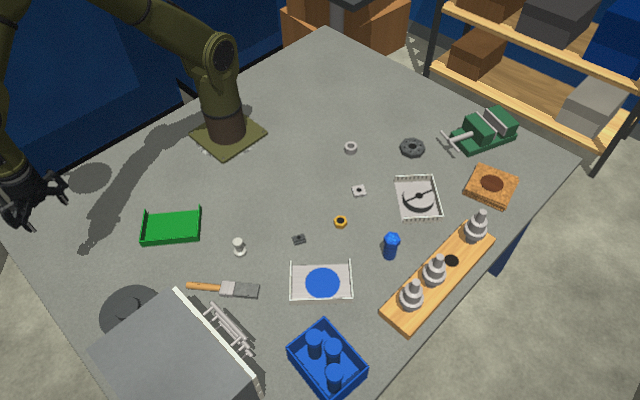

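View pics/side1.png

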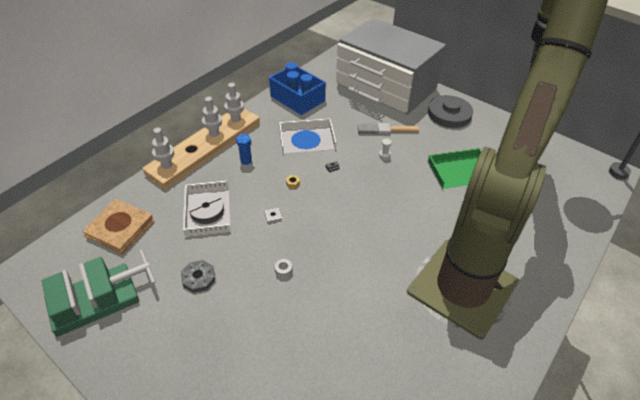

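The blue mat is in the right tray (scene 322,283; side 306,139). The slotted disc is in the left tray (scene 418,198), and the green tray at (170,225) is a decoy. In the scene view the parts are: T-nut (298,239), hex nut (340,221), plate (359,191). Next I measure them and enlarge a crop to confirm.

```bash
cat > meas.py <<'E'
from h import *
def pts(f):
    """world xyz per pixel from depth"""
    v,u=np.mgrid[:400,:640]; uv=np.c_[u.ravel(),v.ravel()].astype(float)
    R=cv2.Rodrigues(np.float64(f['rvec']))[0]; t=np.float64(f['tvec']).ravel(); c=-R.T@t
    p=ray(f,uv,0); zc=(p@R.T+t)[:,2]
    return (c+(p-c)*(f['depth'].ravel()/zc)[:,None]).reshape(400,640,3)
E
python3 - <<'E'
from meas import *
for n in ('scene','side'):
    f=grab(n); P=pts(f); b=f['image'].astype(int)
    x,y,z=P[...,0],P[...,1],P[...,2]
    flat=(abs(z)<.02)&(x>.3)&(x<.8)&(abs(y)<.3); print(n,'bench z',np.median(z[flat]))
    m=((z>.005)&(z<.12)&(x>.2)&(x<.95)&(abs(y)<.45)&(f['depth']>0)).astype(np.uint8)
    k,L,S,C=cv2.connectedComponentsWithStats(m)
    for i in range(1,k):
        if S[i,4]<25: continue
        q=P[L==i]; top=q[q[:,2]>np.percentile(q[:,2],95)-.004]
        r=cv2.minAreaRect(top[:,:2].astype(np.float32)*1000)
        print(C[i].round(),S[i,4],'topz %.3f'%np.percentile(q[:,2],95),'rect',np.round(r[0],0),np.round(r[1],0),round(r[2],1))
    hsv=cv2.cvtColor(f['image'],cv2.COLOR_BGR2HSV)
    mm=cv2.inRange(hsv,(100,150,100),(130,255,255))&(((z<.005)&(x>.3)&(x<.95)&(abs(y)<.45))*255).astype(np.uint8)
    c=max(cv2.findContours(mm,0,1)[0],key=cv2.contourArea)
    w=ray(f,c[:,0],.001)[:,:2]; print('mat',cv2.fitEllipse((w*1000).astype(np.float32)))
    if n=='scene': cv2.imwrite('pics/crop1.png',cv2.resize(b[130:310,210:450].astype(np.uint8),None,fx=3.3,fy=3.3,interpolation=2))
E
```

```text
scene bench z 0.0003849577599376319
[412. 147.] 428 topz 0.023 rect [514. 391.] [82. 79.] 58.7
[350. 147.] 151 topz 0.030 rect [365. 242.] [41. 41.] 67.0
[489. 189.] 1257 topz 0.035 rect [799. 409.] [131. 107.] 12.0
[420. 197.] 1410 topz 0.031 rect [665. 225.] [123. 175.] 47.1
[358. 190.] 144 topz 0.017 rect [509. 123.] [39. 42.] 58.0
[180. 235.] 407 topz 0.032 rect [ 250. -357.] [ 94. 181.] 1.5
[340. 221.] 140 topz 0.022 rect [550.  -5.] [36. 35.] 31.2
[437. 279.] 4661 topz 0.099 rect [867.  45.] [ 50. 316.] 0.7
[390. 245.] 376 topz 0.092 rect [725.  10.] [41. 41.] 33.7
[298. 239.] 122 topz 0.021 rect [ 503. -133.] [34. 17.] 61.1
[238. 247.] 190 topz 0.060 rect [ 412. -281.] [25. 26.] 52.9
[320. 294.] 501 topz 0.032 rect [ 651. -191.] [168. 120.] 46.7
[228. 289.] 821 topz 0.022 rect [ 471. -390.] [195.  40.] 37.7
[327. 360.] 3660 topz 0.109 rect [ 820. -334.] [ 65. 130.] 74.7
mat ((649.386474609375, -182.33680725097656), (88.11029815673828, 91.00418853759766), 131.85922241210938)
side bench z -0.00025231880245790705
[297.  88.] 1902 topz 0.106 rect [ 822. -332.] [ 70. 135.] 74.8
[20
[... 189 characters left out ...]
. 148.] 174 topz 0.060 rect [ 412. -279.] [27. 27.] 46.4
[445. 161.] 442 topz 0.031 rect [ 251. -355.] [183.  91.] 89.9
[332. 165.] 92 topz 0.019 rect [ 502. -129.] [37. 21.] 64.4
[292. 181.] 138 topz 0.020 rect [549.  -2.] [38. 37.] 79.1
[203. 209.] 747 topz 0.031 rect [664. 226.] [117. 174.] 47.6
[206. 207.] 866 topz 0.029 rect [662. 229.] [90. 95.] 40.9
[125. 220.] 1434 topz 0.033 rect [799. 411.] [131. 108.] 13.0
[273. 215.] 186 topz 0.015 rect [507. 127.] [39. 41.] 55.7
[283. 268.] 261 topz 0.028 rect [367. 244.] [39. 42.] 40.4
[197. 276.] 809 topz 0.021 rect [514. 393.] [78. 80.] 54.6
mat ((650.708984375, -182.52662658691406), (80.32049560546875, 86.98047637939453), 133.09825134277344)
```

View pics/crop1.png

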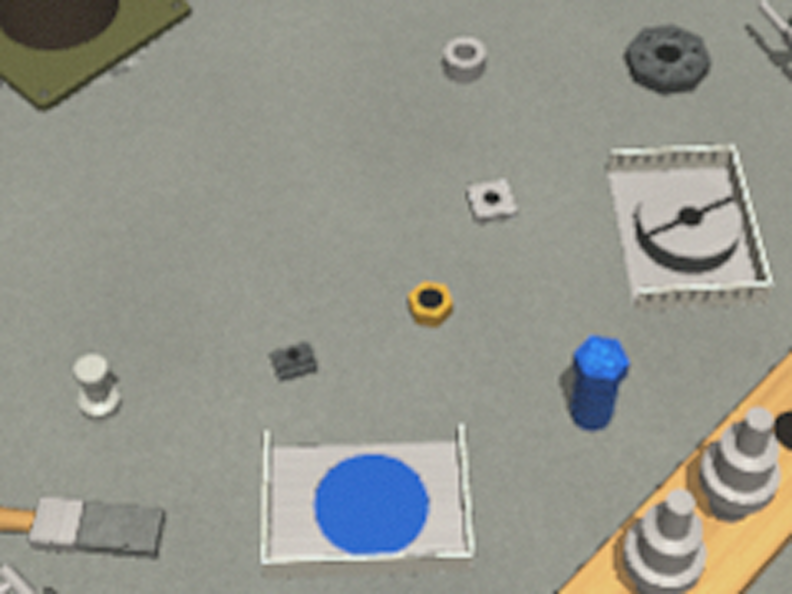

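Crop: T-nut at crop (294,360), hex nut at (431,303) and plate at (491,200), each matching its description; the white tray with the blue mat is the target. The measured heights and sizes agree: 36 mm hex, 40 mm plate, tray 168×120 mm. The tray origin comes out at about (0.651,-0.190) with yaw about -0.75. In the tray frame the parts are at tnut (-148,-58), hex (-200,67) and plate (-319,133) mm, so the order is T-nut, hex, plate.

```bash
cat > plan.py <<'E'
import sys
from meas import *
from scipy.spatial.transform import Rotation as Ro
O=np.array([.651,-.190]); A=-.75
T=np.array([[np.cos(A),-np.sin(A)],[np.sin(A),np.cos(A)]])
def plan(x,y,z,push):
    """target in tray frame mm, z mm world, push direction deg in tray frame -> tool fractions"""
    s=manip.state(); R=Ro.from_rotvec(s['tool_rot']).as_matrix(); p=np.array(s['ee_pos'])
    w=np.r_[O+T@np.array([x,y])/1000,z/1000]
    yaw=np.arctan2(R[1,0],R[0,0]); tgt=A+np.radians(push)-np.pi/2
    d=(tgt-yaw+np.pi)%(2*np.pi)-np.pi
    print('t',round(s['t'],2),'tcp',p.round(4),'tray',(T.T@(p[:2]-O)*1000).round(1),'yaw',round(np.degrees(yaw),1),'w',round(s['grip_width'],4),'F',np.round(s['force'],1))
    print('target',w.round(3),'frac',(R.T@(w-p)/.5).round(4),'turn',round(-d/np.pi,4),'q7',round(s['qpos'][6],2))
def look(save=None):
    for n in ('scene','side'):
        f=grab(n,n+save if save else None); P=pts(f); x,y,z=P[...,0],P[...,1],P[...,2]
        q=(P[...,:2]-O)@T*1000
        inb=(q[...,0]>-380)&(q[...,0]<50)&(q[...,1]>-74)&(q[...,1]<180)
        m=((z>.006)&(z<.05)&inb&(f['depth']>0)).astype(np.uint8)
        k,L,S,C=cv2.connectedComponentsWithStats(m)
        for i in range(1,k):
            if S[i,4]<40: continue
            g=P[L==i]; qq=q[L==i]; h=np.percentile(g[:,2],95); tt=qq[g[:,2]>h-.004]
            r=cv2.minAreaRect(tt.astype(np.float32))
            print(n,C[i].round(),S[i,4],'h %.3f'%h,'tray',np.round(r[0]),np.round(r[1]),round(r[2]))
if __name__=='__main__': plan(*map(float,sys.argv[1:5]))
E
python3 plan.py -193 -58 120 0
```

```text
t 0.2 tcp [ 0.1465 -0.6072  0.2308] tray [ -84.8 -649.2] yaw -76.4 w 0.085 F [1.1 0.1 0.1]
target [ 0.47  -0.101  0.12 ] frac [-0.8322 -0.8671  0.2224] turn 0.3141 q7 -0.22
```

```bash
python3 -m jog '[-0.832,-0.867,0.222,0.314,0.86,-0.832,-0.867,0.222,0.314,0.86,-0.832,-0.867,0.222,0.314,0.86,-0.832,-0.867,0.222,0.314,0.86,-0.832,-0.867,0.222,0.314,0.86,-0.832,-0.867,0.222,0.314,0.86,-0.832,-0.867,0.222,0.314,0.86,-0.832,-0.867,0.222,0.314,0.86,-0.832,-0.867,0.222,0.314,0.86,-0.832,-0.867,0.222,0.314,0.86]'; python3 plan.py -193 -58 120 0
```

```text
t: 1.03
ee_pos: [0.3684, -0.2608, 0.1554]
tool_rot: [1.253, -2.881, 0.001]
force: [0.9, 0.8, -0.3]
grip_width: 0.012
t 1.03 tcp [ 0.3684 -0.2608  0.1554] tray [-158.5 -244.4] yaw -133.0 w 0.012 F [ 0.9  0.8 -0.3]
target [ 0.47  -0.101  0.12 ] frac [-0.3728  0.069   0.0706] turn -0.0 q7 -1.58
```

```bash
python3 -m jog '[-0.373,0.069,0.07,0,0.86,-0.373,0.069,0.07,0,0.86,-0.373,0.069,0.07,0,0.86,-0.373,0.069,0.07,0,0.86,-0.373,0.069,0.07,0,0.86,-0.373,0.069,0.07,0,0.86,-0.373,0.069,0.07,0,0.86,-0.373,0.069,0.07,0,0.86]'; python3 plan.py -193 -58 6 0
```

```text
t: 1.7
ee_pos: [0.4688, -0.1032, 0.1206]
tool_rot: [1.253, -2.88, 0.001]
force: [-0.4, -0.5, -0.2]
grip_width: 0.0113
t 1.7 tcp [ 0.4688 -0.1032  0.1206] tray [-192.5  -60.7] yaw -133.0 w 0.0113 F [-0.4 -0.5 -0.2]
target [ 0.47  -0.101  0.006] frac [-0.0056  0.001   0.2292] turn -0.0001 q7 -1.86
```

```bash
python3 -m jog '[-0.005,0,0.08,0,0.86,-0.005,0,0.15,0,0.86,-0.005,0,0.19,0,0.86,-0.005,0,0.21,0,0.86,-0.005,0,0.225,0,0.86,-0.005,0,0.23,0,0.86,-0.005,0,0.23,0,0.86]'; python3 plan.py -58 -56 5 0
```

```text
t: 2.28
ee_pos: [0.4711, -0.1014, 0.006]
tool_rot: [-1.252, 2.881, -0.001]
force: [0.5, -0.7, 0.2]
grip_width: 0.0119
t 2.28 tcp [ 0.4711 -0.1014  0.006 ] tray [-192.   -57.8] yaw -133.0 w 0.0119 F [ 0.5 -0.7  0.2]
target [ 0.57  -0.191  0.005] frac [-0.0039 -0.2681  0.0022] turn -0.0003 q7 -1.82
```

```bash
python3 - <<'E'
from plan import *
f=grab('wrist','w1.png'); look()
E
```

```text
scene [358. 190.] 141 h 0.017 tray [-317.  133.] [40. 39.] 5
scene [340. 221.] 136 h 0.023 tray [-200.   66.] [37. 36.] 72
scene [299. 238.] 99 h 0.020 tray [-147.  -57.] [20. 31.] 13
scene [350. 278.] 77 h 0.032 tray [-4. 81.] [  4. 108.] 89
side [281. 137.] 48 h 0.034 tray [-4. 83.] [  3. 108.] 89
side [334. 171.] 121 h 0.047 tray [-203.  -53.] [21. 32.] 23
side [293. 181.] 135 h 0.021 tray [-202.   67.] [32. 36.] 29
side [273. 214.] 181 h 0.015 tray [-321.  135.] [40. 41.] 6
```

View pics/w1.png

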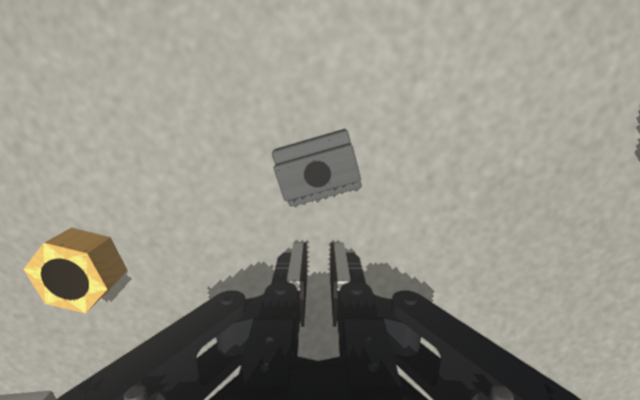

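Wrist view: the fingertips (295–350, 245) stand squarely behind the T-nut (317,170), and the hex nut is clear to the left at (70,275). I push forward along tool -y.

```bash
python3 -m jog '[0,-0.012,0.002,0,0.86,0,-0.03,0.002,0,0.86,0,-0.05,0.002,0,0.86,-0.001,-0.072,0.002,0,0.86,-0.001,-0.096,0.002,0,0.86,-0.002,-0.12,0.002,0,0.86,-0.002,-0.144,0.002,0,0.86,-0.003,-0.168,0.002,0,0.86,-0.004,-0.188,0.002,0,0.86,-0.004,-0.2,0.002,0,0.86]'; python3 - <<'E'
from plan import *
plan(-25,-54,5,0); grab('wrist','w2.png'); look()
E
```

```text
t: 3.27
ee_pos: [0.5473, -0.169, 0.0051]
tool_rot: [-1.253, 2.88, -0.004]
force: [0.1, 0.8, 0.0]
grip_width: 0.0116
t 3.27 tcp [ 0.5473 -0.169   0.0051] tray [-90.2 -55.3] yaw -133.0 w 0.0116 F [0.1 0.8 0. ]
target [ 0.596 -0.212  0.005] frac [-0.0025 -0.1304  0.0006] turn -0.0 q7 -1.79
scene [358. 190.] 145 h 0.017 tray [-317.  133.] [43. 40.] 10
scene [340. 221.] 138 h 0.023 tray [-199.   67.] [33. 34.] 21
scene [299. 259.] 165 h 0.044 tray [-83. -55.] [32. 19.] 70
scene [350. 277.] 75 h 0.033 tray [-4. 80.] [  4. 107.] 89
side [281. 139.] 43 h 0.031 tray [-9. 83.] [  3. 101.] 89
side [329. 150.] 116 h 0.048 tray [-103.  -53.] [ 9. 39.] 2
side [293. 181.] 134 h 0.020 tray [-201.   68.] [36. 36.] 37
side [273. 215.] 183 h 0.014 tray [-321.  135.] [42. 38.] 7
```

View pics/w2.png

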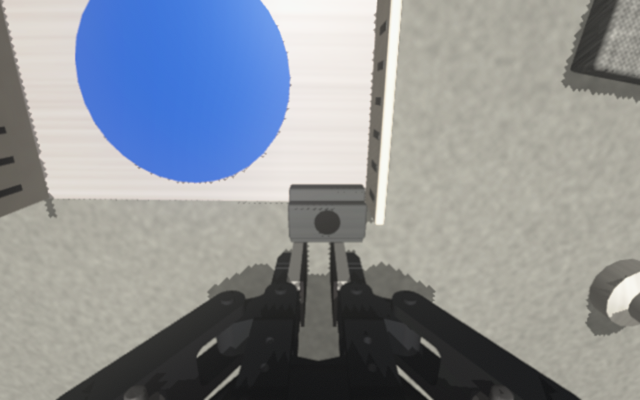

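The T-nut sits flush on the fingertips (327,222), but its right edge (366) is only ~3 mm from the right wall's inner side (372). I'll steer the push left by ~12° while entering.

```bash
python3 -m jog '[-0.001,-0.012,0.001,-0.016,0.86,-0.003,-0.026,0.001,-0.034,0.86,-0.006,-0.04,0.001,-0.052,0.86,-0.01,-0.054,0.001,-0.066,0.86,-0.013,-0.068,0.001,-0.066,0.86,-0.016,-0.083,0.001,-0.066,0.86,-0.019,-0.098,0.001,-0.066,0.86,-0.022,-0.113,0.001,-0.066,0.86,-0.025,-0.126,0.001,-0.066,0.86,-0.027,-0.134,0.001,-0.066,0.86]'; python3 - <<'E'
from plan import *
plan(-60,-48,5,12); grab('wrist','w3.png')
E
```

```text
t: 4.25
ee_pos: [0.6047, -0.2037, 0.0041]
tool_rot: [-1.544, 2.735, -0.001]
force: [-0.3, 0.7, -0.1]
grip_width: 0.0118
t 4.25 tcp [ 0.6047 -0.2037  0.0041] tray [-24.5 -41.5] yaw -121.1 w 0.0118 F [-0.3  0.7 -0.1]
target [ 0.574 -0.184  0.005] frac [-0.002   0.0721 -0.0018] turn -0.0007 q7 -1.67
```

View pics/w3.png

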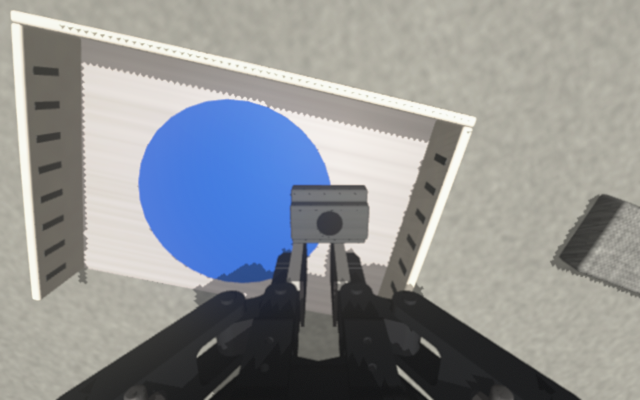

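The T-nut (329,212) is well inside the tray. I back off, lift, flip the tool and go behind the hex nut.

```bash
python3 -m jog '[0,0.02,0,0,0.86,0,0.05,0,0,0.86,0,0.07,-0.04,0,0.86,0,0.08,-0.1,0,0.86,0,0.08,-0.16,0,0.86,0,0.08,-0.2,0,0.86,0,0.08,-0.2,0,0.86]'; sed -i 's|-np.pi/2$|+np.pi/2|' plan.py; python3 plan.py -248 81 105 -17
```

```text
t: 4.88
ee_pos: [0.5724, -0.1835, 0.1086]
tool_rot: [-1.542, 2.731, -0.01]
force: [0.8, 0.2, -0.3]
grip_width: 0.0119
t 4.88 tcp [ 0.5724 -0.1835  0.1086] tray [-62.  -48.8] yaw -121.1 w 0.0119 F [ 0.8  0.2 -0.3]
target [0.525 0.038 0.105] frac [-0.3307  0.3107  0.0052] turn -0.8395 q7 -1.69
```

```bash
python3 -m jog '[-0.331,0.311,0,-0.84,0.86,-0.331,0.311,0,-0.84,0.86,-0.331,0.311,0,-0.84,0.86,-0.331,0.311,0,-0.84,0.86,-0.331,0.311,0,-0.84,0.86,-0.331,0.311,0,-0.84,0.86,-0.331,0.311,0,-0.84,0.86,-0.331,0.311,0,-0.84,0.86,-0.331,0.311,0,-0.84,0.86,-0.331,0.311,0,-0.84,0.86]'; python3 plan.py -248 81 105 -17
```

```text
t: 5.72
ee_pos: [0.5215, 0.0399, 0.1037]
tool_rot: [2.858, -1.305, -0.001]
force: [0.9, -0.7, -0.3]
grip_width: 0.0121
t 5.72 tcp [0.5215 0.0399 0.1037] tray [-251.4   79.9] yaw -49.1 w 0.0121 F [ 0.9 -0.7 -0.3]
target [0.525 0.038 0.105] frac [ 0.0066 -0.0028 -0.0027] turn -0.4395 q7 -1.21
```

```bash
python3 -m jog '[0.006,-0.003,0,-0.44,0.86,0.006,-0.003,0,-0.44,0.86,0.006,-0.003,0,-0.44,0.86,0.006,-0.003,0,-0.44,0.86,0.006,-0.003,0,-0.44,0.86,0.006,-0.003,0,-0.44,0.86,0.006,-0.003,0,-0.44,0.86,0.006,-0.003,0,-0.44,0.86,0.006,-0.003,0,-0.44,0.86,0.006,-0.003,0,-0.44,0.86]'; python3 plan.py -248 81 105 -17
```

```text
t: 6.55
ee_pos: [0.5246, 0.0383, 0.1036]
tool_rot: [-3.081, -0.613, 0.001]
force: [-0.3, -0.4, -0.4]
grip_width: 0.0122
t 6.55 tcp [0.5246 0.0383 0.1036] tray [-248.1   80.8] yaw 22.5 w 0.0122 F [-0.3 -0.4 -0.4]
target [0.525 0.038 0.105] frac [ 0.0004  0.     -0.0028] turn -0.0418 q7 -0.39
```

```bash
python3 -m jog '[0,0,0.07,-0.042,0.81,0,0,0.13,-0.042,0.81,0,0,0.165,-0.042,0.81,0,0,0.185,-0.042,0.81,0,0,0.195,-0.042,0.81,0,0,0.197,-0.042,0.81,0,0,0.197,-0.042,0.81]'; python3 - <<'E'
from plan import *
plan(-36,17,5,-17); look()
E
```

```text
t: 7.13
ee_pos: [0.5252, 0.0385, 0.006]
tool_rot: [3.036, 0.806, 0.001]
force: [-0.1, 0.2, -0.8]
grip_width: 0.016
t 7.13 tcp [0.5252 0.0385 0.006 ] tray [-247.8   81.5] yaw 29.7 w 0.016 F [-0.1  0.2 -0.8]
target [ 0.636 -0.153  0.005] frac [0.0028 0.4427 0.002 ] turn -0.0016 q7 -0.44
scene [339. 204.] 46 h 0.047 tray [-253.   67.] [10. 21.] 59
scene [340. 221.] 137 h 0.023 tray [-199.   65.] [33. 38.] 48
scene [350. 277.] 73 h 0.032 tray [-4. 81.] [  4. 105.] 90
scene [305. 284.] 121 h 0.018 tray [  1. -43.] [17. 35.] 10
side [320. 135.] 75 h 0.019 tray [ -4. -40.] [23. 35.] 13
side [286. 187.] 92 h 0.048 tray [-248.   94.] [13. 22.] 33
side [294. 192.] 54 h 0.049 tray [-265.   67.] [17.  5.] 84
side [273. 214.] 181 h 0.014 tray [-321.  134.] [40. 39.] 8
```

```bash
python3 -m jog '[0,0.012,0.002,0,0.81,0,0.03,0.002,0,0.81,0,0.05,0.002,0,0.81,0,0.072,0.002,0,0.81,0.001,0.096,0.002,0,0.81,0.001,0.12,0.002,0,0.81,0.001,0.145,0.002,0,0.81,0.001,0.17,0.002,0,0.81,0.001,0.19,0.002,0,0.81,0.001,0.202,0.002,0,0.81]'; python3 - <<'E'
from plan import *
plan(-32,17,5,-17); grab('wrist','w4.png')
E
```

```text
t: 8.07
ee_pos: [0.5761, -0.0518, 0.0047]
tool_rot: [3.037, 0.801, 0.001]
force: [-1.3, 1.3, 0.6]
grip_width: 0.0162
t 8.07 tcp [ 0.5761 -0.0518  0.0047] tray [-149.    50.1] yaw 29.6 w 0.0162 F [-1.3  1.3  0.6]
target [ 0.639 -0.156  0.005] frac [ 0.0071  0.2431 -0.0003] turn -0.0026 q7 -0.2
```

View pics/w4.png

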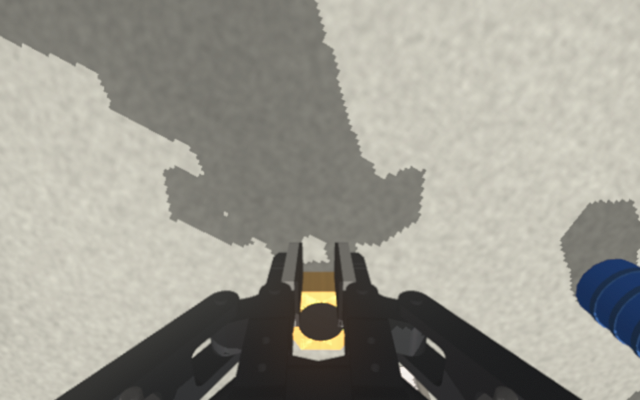

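The hex nut (320,320) is centred and in contact with both fingertips, and the tube at (610,290) is clear. I continue into the tray.

```bash
python3 -m jog '[0,0.015,0,0,0.81,0,0.038,0,0,0.81,0,0.063,0,0,0.81,0.001,0.09,0,0,0.81,0.002,0.118,0,0,0.81,0.003,0.146,0,0,0.81,0.004,0.174,0,0,0.81,0.005,0.202,0,0,0.81,0.006,0.225,0,0,0.81,0.006,0.24,0,0,0.81]'; python3 - <<'E'
from plan import *
plan(-32,17,5,-17); look()
E
```

```text
t: 8.95
ee_pos: [0.6378, -0.1529, 0.0045]
tool_rot: [3.036, 0.805, -0.0]
force: [-0.6, 0.7, 1.0]
grip_width: 0.0161
t 8.95 tcp [ 0.6378 -0.1529  0.0045] tray [-34.9  18.2] yaw 29.7 w 0.0161 F [-0.6  0.7  1. ]
target [ 0.639 -0.156  0.005] frac [-0.0005  0.0062 -0.0009] turn -0.0018 q7 0.08
scene [358. 190.] 145 h 0.017 tray [-318.  132.] [40. 39.] 8
scene [324. 276.] 244 h 0.046 tray [-33.  18.] [51. 19.] 75
scene [350. 280.] 67 h 0.031 tray [ 5. 80.] [ 4. 89.] 89
scene [305. 284.] 123 h 0.018 tray [  1. -43.] [19. 35.] 17
side [281. 138.] 46 h 0.033 tray [-9. 83.] [  4. 114.] 89
side [321. 135.] 68 h 0.020 tray [-20. -31.] [18. 75.] 53
side [303. 139.] 151 h 0.048 tray [-46.  17.] [37. 24.] 52
side [273. 215.] 189 h 0.014 tray [-321.  135.] [40. 40.] 8
```

```bash
python3 -m jog '[0,-0.02,0,0,0.81,0,-0.05,0,0,0.86,0,-0.08,-0.04,0,0.86,0,-0.13,-0.1,0,0.86,0,-0.2,-0.16,0,0.86,0,-0.27,-0.2,0,0.86,0,-0.34,-0.2,0,0.86,0,-0.4,-0.2,0,0.86,0,-0.4,-0.2,0,0.86]'; python3 - <<'E'
from plan import *
plan(-362,150,105,-18); look()
E
```

```text
t: 9.8
ee_pos: [0.5338, 0.0313, 0.106]
tool_rot: [-3.025, -0.825, 0.001]
force: [-0.3, 1.4, -0.1]
grip_width: 0.0122
t 9.8 tcp [0.5338 0.0313 0.106 ] tray [-236.6   82. ] yaw 30.5 w 0.0122 F [-0.3  1.4 -0.1]
target [0.488 0.167 0.105] frac [ 0.059  -0.2791  0.0038] turn 0.0082 q7 -0.27
scene [358. 190.] 137 h 0.017 tray [-319.  133.] [39. 38.] 10
scene [350. 278.] 75 h 0.032 tray [-3. 81.] [  4. 105.] 89
scene [323. 280.] 160 h 0.021 tray [-6.  9.] [35. 37.] 78
scene [305. 284.] 120 h 0.018 tray [  1. -43.] [17. 34.] 13
side [320. 135.] 77 h 0.018 tray [ -2. -41.] [36. 22.] 90
side [273. 214.] 180 h 0.015 tray [-320.  134.] [41. 40.] 6
```

```bash
python3 -m jog '[0.055,-0.298,0,0.02,0.86,0.055,-0.298,0,0.02,0.86,0.055,-0.298,0,0.02,0.86,0.055,-0.298,0,0.02,0.86,0.055,-0.298,0.06,0.02,0.86,0.055,-0.298,0.12,0.02,0.86,0.055,-0.298,0.16,0.02,0.86,0.055,-0.298,0.185,0.02,0.86,0.055,-0.298,0.2,0.02,0.86,0.055,-0.298,0.2,0.02,0.86]'; python3 - <<'E'
from plan import *
plan(-371,152.5,5,-20); plan(-145,70,5,-20)
E
```

```text
t: 10.73
ee_pos: [0.4876, 0.1639, 0.0031]
tool_rot: [3.059, 0.709, -0.004]
force: [-1.1, -0.5, 0.7]
grip_width: 0.0123
t 10.73 tcp [0.4876 0.1639 0.0031] tray [-360.7  147.6] yaw 26.1 w 0.0123 F [-1.1 -0.5  0.7]
target [0.483 0.174 0.005] frac [ 0.0019 -0.0227 -0.0038] turn -0.0052 q7 -0.74
t 10.73 tcp [0.4876 0.1639 0.0031] tray [-360.7  147.6] yaw 26.1 w 0.0123 F [-1.1 -0.5  0.7]
target [ 0.593 -0.04   0.005] frac [ 0.0092  0.4584 -0.0034] turn -0.0052 q7 -0.74
```

```bash
python3 -m jog '[0,0.012,-0.003,-0.005,0.86,0,0.03,-0.003,-0.005,0.86,0.001,0.05,-0.003,-0.005,0.86,0.001,0.072,-0.003,-0.005,0.86,0.002,0.096,-0.003,-0.005,0.86,0.002,0.12,-0.003,-0.005,0.86,0.003,0.145,-0.003,-0.005,0.86,0.003,0.17,-0.003,-0.005,0.86,0.004,0.19,-0.003,-0.005,0.86,0.004,0.202,-0.003,-0.005,0.86]'; python3 - <<'E'
from plan import *
plan(-145,70,5,-20); grab('wrist','w5.png'); look()
E
```

```text
t: 11.57
ee_pos: [0.5358, 0.0724, 0.0067]
tool_rot: [3.055, 0.729, 0.002]
force: [-1.1, 1.5, 0.6]
grip_width: 0.0117
t 11.57 tcp [0.5358 0.0724 0.0067] tray [-263.1  113.5] yaw 26.8 w 0.0117 F [-1.1  1.5  0.6]
target [ 0.593 -0.04   0.005] frac [-1.000e-04  2.518e-01  3.800e-03] turn -0.0011 q7 -0.54
scene [349. 208.] 237 h 0.044 tray [-259.  110.] [33. 22.] 45
scene [350. 278.] 76 h 0.033 tray [-5. 81.] [  4. 107.] 90
scene [323. 280.] 164 h 0.021 tray [-7.  7.] [33. 37.] 87
scene [305. 284.] 125 h 0.019 tray [  2. -43.] [17. 35.] 14
side [320. 135.] 76 h 0.018 tray [ -2. -41.] [36. 26.] 86
side [304. 137.] 106 h 0.021 tray [-10.  10.] [40. 36.] 10
side [280. 195.] 171 h 0.048 tray [-270.  114.] [57. 17.] 71
```

View pics/w5.png

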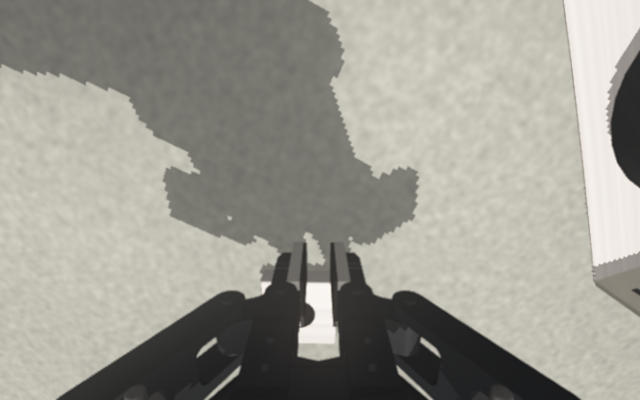

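The plate is flush on the tips but sits ~7 mm off-centre (bore at 305 against gap centre 319). I back off, re-centre and turn to push at -10° in the tray frame.

```bash
python3 -m jog '[0,-0.015,0.003,0,0.86,0,-0.03,0.003,0,0.86,-0.014,-0.03,0.003,-0.028,0.86,-0.028,-0.025,0.003,-0.056,0.86,-0.028,-0.02,0.003,-0.056,0.86,-0.028,-0.02,0.003,-0.056,0.86]'; python3 - <<'E'
from plan import *
plan(-275,103,5,-10);plan(-48,62,5,-10); look()
E
```

```text
t: 12.22
ee_pos: [0.5171, 0.0781, 0.0045]
tool_rot: [2.979, 0.998, -0.001]
force: [0.3, 0.2, 0.9]
grip_width: 0.012
t 12.22 tcp [0.5171 0.0781 0.0045] tray [-280.7  104.9] yaw 37.0 w 0.012 F [0.3 0.2 0.9]
target [0.52  0.073 0.005] frac [-0.0017  0.0119 -0.0009] turn 0.0001 q7 -0.47
t 12.22 tcp [0.5171 0.0781 0.0045] tray [-280.7  104.9] yaw 37.0 w 0.012 F [0.3 0.2 0.9]
target [ 0.658 -0.112  0.005] frac [-0.0038  0.4732 -0.001 ] turn 0.0001 q7 -0.47
scene [347. 211.] 157 h 0.017 tray [-239.   90.] [39. 42.] 63
scene [350. 278.] 76 h 0.031 tray [-5. 81.] [  4. 109.] 89
scene [323. 280.] 164 h 0.021 tray [-5.  9.] [37. 34.] 69
scene [305. 284.] 120 h 0.017 tray [  1. -43.] [18. 36.] 11
side [320. 135.] 75 h 0.018 tray [ -3. -41.] [19. 36.] 12
side [304. 137.] 108 h 0.021 tray [-12.   9.] [37. 36.] 37
side [282. 199.] 149 h 0.048 tray [-291.  105.] [35. 25.] 53
```

```bash
python3 -m jog '[-0.006,0.012,0,0,0.86,-0.006,0.03,0,0,0.86,-0.006,0.05,0,0,0.86,-0.007,0.074,0,0,0.86,-0.007,0.1,0,0,0.86,-0.008,0.126,0,0,0.86,-0.008,0.152,0,0,0.86,-0.009,0.178,0,0,0.86,-0.009,0.204,0,0,0.86,-0.009,0.23,0,0,0.86]'; python3 - <<'E'
from plan import *
plan(-48,62,5,-10); f=grab('wrist','w6.png')
P=pts(f); x=f['image'].min(2); z=P[...,2]; q=(P[...,:2]-O)@T*1000
m=((z>.008)&(z<.016)&(x>120)&(f['depth']>0)); print(m.sum(), q[m].min(0),q[m].max(0)); 
E
```

```text
t: 13.15
ee_pos: [0.5837, -0.0181, 0.0046]
tool_rot: [-2.979, -0.997, 0.0]
force: [-1.3, 0.6, 0.0]
grip_width: 0.0119
t 13.15 tcp [ 0.5837 -0.0181  0.0046] tray [-166.4   79.9] yaw 37.0 w 0.0119 F [-1.3  0.6  0. ]
target [ 0.658 -0.112  0.005] frac [ 0.0059  0.2394 -0.001 ] turn -0.0001 q7 -0.17
1366 [-171.0620228    61.94071816] [-92.04646207 214.68829278]
```

View pics/w6.png

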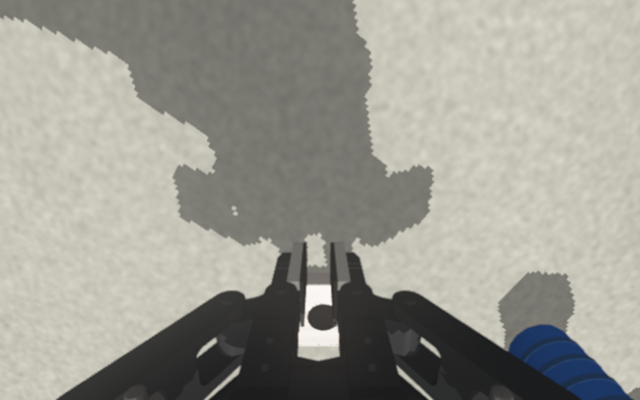

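The plate is centred and flush (bore at 321,316). On a straight -10° line its trailing corner would clip the left wall's end, so I steer it in a gentle S-curve: down to y≈52, then parallel to the tray.

```bash
python3 -m jog '[0.002,0.015,0,0.014,0.86,0.004,0.03,0,0.028,0.86,0.005,0.045,0,0.042,0.86,0.0055,0.0605,0,0.056,0.86,0.002,0.08,0,0.056,0.86,-0.0015,0.1,0,0.056,0.86,-0.01,0.1215,0,0.028,0.86,-0.016,0.144,0,0,0.86,-0.0205,0.1665,0,-0.028,0.86,-0.023,0.1895,0,-0.056,0.86]'; python3 - <<'E'
from plan import *
plan(-45,52,5,0); f=grab('wrist','w7.png'); look()
E
```

```text
t: 14.03
ee_pos: [0.6311, -0.1008, 0.0046]
tool_rot: [2.876, 1.263, -0.002]
force: [-0.7, 0.8, 0.3]
grip_width: 0.0117
t 14.03 tcp [ 0.6311 -0.1008  0.0046] tray [-75.3  51.7] yaw 47.4 w 0.0117 F [-0.7  0.8  0.3]
target [ 0.654 -0.121  0.005] frac [ 0.0002  0.0606 -0.0007] turn 0.0022 q7 0.21
scene [338. 266.] 266 h 0.042 tray [-66.  46.] [23. 32.] 25
scene [350. 278.] 76 h 0.032 tray [-5. 81.] [  4. 109.] 89
scene [323. 280.] 164 h 0.021 tray [-6.  7.] [39. 31.] 14
scene [305. 284.] 121 h 0.019 tray [  1. -43.] [19. 36.] 13
side [320. 135.] 75 h 0.018 tray [ -3. -42.] [22. 35.] 14
side [292. 149.] 155 h 0.048 tray [-85.  58.] [26. 50.] 25
```

View pics/w7.png

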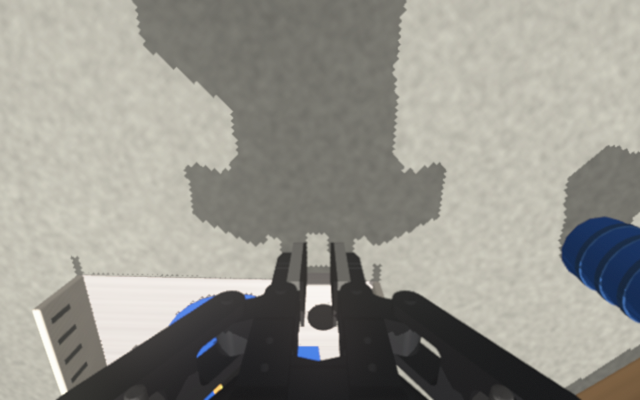

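The plate is still centred (bore at 321,318) and clear of the side wall's end (375,265). One last straight 32 mm.

```bash
python3 -m jog '[0,0.015,0,0,0.86,0,0.032,0,0,0.86,0,0.048,0,0,0.86,0,0.058,0,0,0.86,0,0.064,0,0,0.86,0,0.064,0,0,0.86]'; python3 -m jog '[0,-0.02,0,0,0.86,0,-0.05,0,0,0.86,0,-0.1,-0.05,0,0.86,0,-0.17,-0.12,0,0.86,0,-0.24,-0.2,0,0.86,0,-0.3,-0.25,0,0.86,0,-0.36,-0.25,0,0.86,0,-0.4,-0.25,0,0.86,0,-0.4,-0.25,0,0.86]'; python3 - <<'E'
from plan import *
look('2.png'); f=cv2.imread('pics/scene2.png'); cv2.imwrite('pics/crop2.png',cv2.resize(f[130:310,210:450],None,fx=3.3,fy=3.3,interpolation=2))
E
```

```text
t: 14.68
ee_pos: [0.6555, -0.1218, 0.0046]
tool_rot: [2.879, 1.256, 0.001]
force: [0.6, 0.6, 0.4]
grip_width: 0.0122
t: 15.43
ee_pos: [0.5048, 0.0194, 0.1314]
tool_rot: [-2.872, -1.269, -0.001]
force: [-0.7, -0.5, 0.2]
grip_width: 0.012
scene [350. 278.] 74 h 0.032 tray [-5. 81.] [  4. 104.] 89
scene [339. 278.] 200 h 0.015 tray [-13.  51.] [38. 41.] 87
scene [323. 280.] 166 h 0.021 tray [-8.  8.] [35. 35.] 34
scene [305. 284.] 125 h 0.019 tray [  2. -43.] [19. 35.] 14
```

View pics/crop2.png

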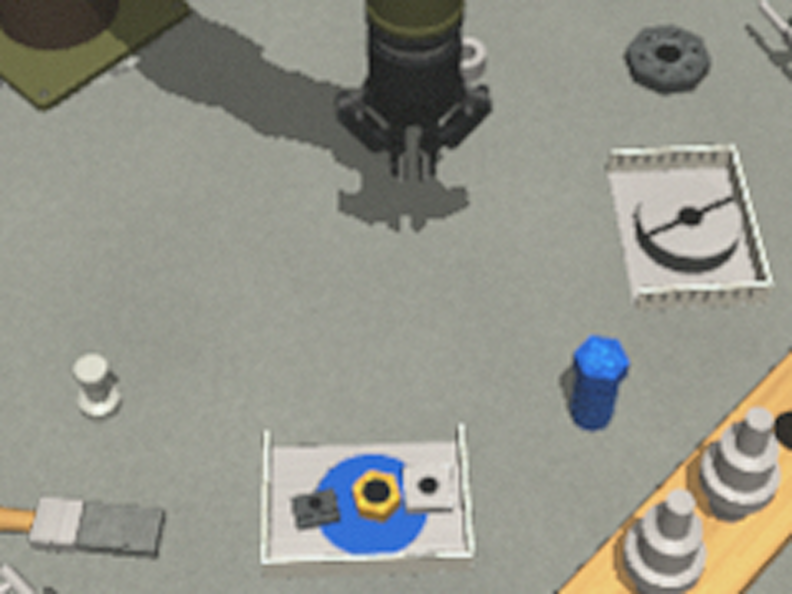

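All three parts lie flat in the blue-mat tray: T-nut at crop (316,508), hex nut (377,493), plate (428,486). The bystanders are at the same pixels as in the first crop, and the arm is 0.13 m up and clear. Handing in.

```bash
python3 -c "
from cell import manip
print(manip.hand_in(), manip.state()['t'])"
```

```text
the job is handed in; nothing more can be done
the job is handed in; nothing more can be done
```

I swept the T-nut, the hex nut and the plate washer, in that order, over the bench into the right-hand tray with the blue mat. I pushed each with nearly closed fingertips at about 0.15 m/s. The job was handed in at about 15.5 s; the hand-in reports no verdict.

**Part positions:** the last scene picture shows all three flat and well past the mouth line. These are tray-frame positions, good to a few mm:

| Part | x (mm) | y (mm) | x must exceed (mm) |
|---|---|---|---|
| T-nut | +2 | -43 | -46 |
| Hex nut | -8 | +8 | -42 |
| Plate washer | -13 | +51 | -40 |

**Heights:** the measured tops were 19, 21 and 15 mm against nominal 16, 18 and 12 mm. That is a constant 3 mm high, as it was before I moved anything, so I take the parts as flat.

**Bystanders:** the tube, gauge, disc, octagon and the visible end of the brush look unmoved in the last crop. The collar was partly hidden by the arm; no sweep came within 10 cm of it.

**Failed or missing checks:**
- The last side-camera measurement listed no parts. I did not look into why, so the final positions rest on the scene camera alone.
- The plate slid about 7 mm off-centre on its first push. I re-centred it with the fingers and steered it clear of the tray wall.

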